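Take the grease filter out of its housing

TASK

The cooker hood's filter housing lies on the worktop for cleaning. Turn its two black turn buttons aside, either way, so that they no longer cover the filter panel; then lift the panel out by its handle and lay it gently, handle up, flat inside the shallow grey draining tray. Leave the buttons turned aside, don't drop the panel, and leave the other things where they stand.

Things in the scene. Friction and masses are not known exactly. Their poses are not given: they have to be found in the camera images.
- filter_frame: Housing of the grease filter, an aluminium frame 150 mm along its x, 220 mm along its y, 20 mm high, lying flat and not sliding on the worktop. Origin: centre of its underside (on the worktop), z up. Its recess is 104 x 144 mm with the floor 12 mm above the worktop; the panel lies in it. A turn button sits on each end (+y and -y).
- filter_panel: Loose steel filter panel, 100 mm along its x, 140 mm along its y, 6 mm thick, 0.17 to 0.35 kg, with a fixed bare-metal bail handle standing on its middle. Origin: centre of its underside, z up. It starts lying in the housing's recess with 2 mm play all round, its top 18 mm above the worktop, its axes along the housing's, and it can only come out upward when both buttons are turned aside.
- panel_handle (a point): Middle of the handle's bar, 34 mm above the panel's underside. The bar runs 74 mm along the panel's y, is 12 mm wide (along x) and 10 mm high; 23 mm are free under it, between posts at its ends. Grasp it across x from above.
- button_left (a joint): Angle of the turn button on the housing's +y end, about a vertical pivot; 0: it points at the panel's centre and covers the panel's edge; positive is counter-clockwise seen from above; stops at -1.75 and +1.75. It starts within 0.45 of 0 and stays where it is left (about 2 N at the fin turns it). Near +1.57 or -1.57 it lies along the frame's end; the panel is free beyond about 1.29 either way.
- button_right (a joint): The same for the turn button on the housing's -y end (0: it points at the panel's centre; positive is counter-clockwise from above).
- button_left_pivot (a point): Pivot of the left button, at [0, +90, 21] mm in the housing's frame. The button is a black bar 60 mm long, 18 mm wide, 8 mm thick, its underside 21 mm above the worktop; it reaches 48 mm from the pivot and 12 mm behind it.
- button_right_pivot (a point): Pivot of the right button, at [0, -90, 21] mm in the housing's frame; the button is like the left one.
- button_left_fin (a point): Middle of the raised fin on the left button, 31 mm out from the pivot, 42 mm above the worktop. The fin runs 28 mm along the button, is 6 mm thick, and reaches from 29 to 54 mm above the worktop. Push it sideways.
- button_right_fin (a point): The same on the right button.
- drain_tray: Shallow grey draining tray, 160 mm along its x, 200 mm along its y, rim 14 mm high, walls 5 mm, inner floor 5 mm above the worktop; it does not slide. Origin: centre of its underside, z up.
- garlic: Bystander: garlic bulb, 60 mm, origin under its centre
- lemon: Bystander: yellow lemon, 78 mm long, origin under its centre
- mug: Bystander: striped mug, 86 mm wide, 90 mm tall, origin under its centre
- flask: Bystander: white cylindrical flask, 67 mm wide, 184 mm tall, origin under its centre

How it is judged:
On the way:
1. both turn buttons are turned aside (more than 1.15 rad either way) with the panel still lying in its housing ((value of joint button_left above 1.15 rad or value of joint button_left below -1.15 rad) and (value of joint button_right above 1.15 rad or value of joint button_right below -1.15 rad) and z of filter_panel in the frame of filter_frame below 0.02 m and x of filter_panel in the frame of filter_frame between -0.01 and 0.01 m and y of filter_panel in the frame of filter_frame between -0.01 and 0.01 m), for 0.1 s.
At the end, for the whole second after the job is handed in: The panel lies flat (within 0.08 rad), handle up and at rest, on the tray's floor (its underside less than 10 mm above the tray's underside), its centre within 35 mm along x and 50 mm along y of the tray's centre; both buttons are still turned aside by more than 1.15 rad ((value of joint button_left above 1.15 rad or value of joint button_left below -1.15 rad) and (value of joint button_right above 1.15 rad or value of joint button_right below -1.15 rad) and x of filter_panel in the frame of drain_tray between -0.035 and 0.035 m and y of filter_panel in the frame of drain_tray between -0.05 and 0.05 m and z of filter_panel in the frame of drain_tray between 0.002 and 0.01 m and angle between filter_panel's own z axis and vertical below 0.08 rad and linear speed of filter_panel below 0.02 m/s); the robot touches nothing.
It fails at once if the panel is dropped (falls free of the fingers faster than 0.35 m/s, more than 60 mm above the worktop) (height (world z) of filter_panel above 0.06 m and contact force between filter_panel and the fingers below 0.05 N and linear speed of filter_panel above 0.35 m/s).
It fails at once if the garlic is moved by more than 40 mm (distance of garlic from where it was at the start of the episode above 0.04 m).
It fails at once if the lemon is moved by more than 40 mm (distance of lemon from where it was at the start of the episode above 0.04 m).
It fails at once if the mug is moved by more than 40 mm (distance of mug from where it was at the start of the episode above 0.04 m).
It fails at once if the flask is moved by more than 40 mm (distance of flask from where it was at the start of the episode above 0.04 m).
It also fails if it takes over 64 s, if anything falls off the work surface, if the arm or the gripper's body presses on something with over 40 N, if the wrist force passes 120 N, or if a joint passes its speed limit or range.

ROBOT

A 6-joint arm with a two-finger parallel gripper is mounted at the origin on a cart in front of the work surface, level with it; the furniture and walls round the work are solid. World frame = base frame: x ahead of the robot, y to its left, z up, the work surface at z = 0. Lengths are in m, angles in rad, forces in N, time in s.
With the tool pointing down it reaches from about 0.375 to 0.975 m from the base axis. Payload 3.8 kg.
Tool frame: the origin (TCP) lies midway between the tips of the shut fingers; the grasp point (between the pads) lies 19 mm behind it; x points along the fingers, z is the direction in which the jaws open and shut, and the axes are right-handed (so a half turn about x gives the same grasp; the last joint's range is limited). The gripper opens to 85 mm and grips with 20 to 120 N. Pads are 22 mm wide; open, the fingers measure 114 mm over their backs; the gripper's body (76 mm by 85 mm) begins 54 mm behind the grasp point. The pads swing forward as they close: fully open they stand 13 mm farther back than shut.
Start: joints at [1.201, 0.264, 1.604, -0, 1.274, -0.037], TCP at [0.221, 0.638, 0.231] pointing down, gripper open.
Joint ranges: [-2.63, 2.63], [-0.94, 2.18], [0.31, 2.57], [-1.31, 4.45], [0, 2.66], [-2.55, 2.55]. Speed limits (rad/s): [2.57, 2.57, 3.14, 3.14, 3.14, 3.14].

INTERFACE

Orientations are given as a rotation vector (axis times angle).
In Python, from workcell import * gives the robot as it stands. The module is installed in compiled form; this text tells all that it offers.
- The arm moves only by the tool carry_out, never from a script. Its arguments are lists of equal length, an entry for each row: "offset": the shift along the tool's x, y, z in cm, a list of three; "delta_rot": the turn, a rotation vector about the tool's x, y, z in degrees, a list of three. A call has exactly 5 rows; each row shifts and turns the commanded pose from where the row before left it, along the tool's axes as they then stand; what a row does not reach is not made up. A row lasts 1/12 s, in which the tool goes at most 41.7 mm and 7.16 degrees, less where a joint would pass 70% of its speed; a pose out of reach is approached as far as the arm can. A call is refused whole if a number of a shift passes 4.17 or a number of a turn 7.16, either way. A call with a gripper value outside its range is refused whole. "fingers" is the opening, from -1 (shut) to 1 (fully open), set as the call begins (left out, the last holds). The fingers move at their own pace and stop on an object; "newtons" is the grip in N (left out, the last holds). Time passes only in rows, so rows that do not move let the fingers close, or fill a call up. It gives the time, the measured TCP pose, the force and the opening at its end, in the units of the state.
- read_state(): the state, without advancing time (a new reading comes with each control period).
- read_camera(name): name is "scene" or "side" or "wrist"; returns (picture, depth): 480x640x3 uint8, red, green, blue; 480x640 float32, m along the optical axis (not along the pixel's ray), 0 where there is no reading.
- get_calibration(name): a dict with "fx", "fy", "cx", "cy" (pixels), "R" (3x3) and "t" (3): a world point X has camera coordinates R X + t; the wrist camera has in their place "mount" (4x4, takes a point from camera to tool coordinates, whose origin is the TCP and whose axes are the tool frame's). Camera axes: x right, y down, z forward; pixel columns grow to the right and rows downward; lengths in m; the calibration is good to about 2 mm. A picture is of the moment at which its call begins: read the wrist's pose just before it. get_calibration takes no time and is no camera call.
- finish_job(): hands the job in, once; it reports no verdict.
The state is a dict: "time": time; "q": joint angles; "joint_vel": joint speeds; "joint_torque": joint torques, N m; "tool_pos": TCP position; "tcp_rot": TCP orientation; "wrist_force": force on the tool from outside, world axes, zero at the start; "torque": the same for the moment, N m; "width": opening from 0.0 (shut) to 1.0 (fully open).
Only numpy, scipy, OpenCV 4.12 (cv2) and the standard library are available. Lean on these libraries where they do the work, as an engineer would, in place of code of your own. Each camera call takes 0.05 s, during which the arm holds its last target. There are 200 camera calls.

## Working session

There is one attempt and no reset: what is moved stays moved. The work goes in short steps, Python scripts to look and compute and a tool call to move; the robot and the scene stay as the last step left them, time stands still between calls to the robot, and variables do not carry over. Pictures are saved under pics/ and viewed, about 8 in all and at most 12, crops included, and the job is handed in when it is done.

Besides the shell and the picture viewer there is one more tool, called as name(argument=value, ...) on one line, values as JSON. carry_out: Moves the arm, as the interface text tells. Its arguments: {"type":"object","properties":{"offset":{"type":"array"},"delta_rot":{"type":"array"},"fingers":{"type":"number"},"newtons":{"type":"number"}},"required":["offset","delta_rot"]}

```bash
mkdir -p pics
cat > h.py <<'E'
from workcell import *
import numpy as np, cv2
from scipy.spatial.transform import Rotation as Ro
def grab(n):
    s=read_state(); p,d=read_camera(n); np.savez(f'{n}.npz',p=p,d=d,pos=s['tool_pos'],rot=s['tcp_rot']); return p,d
def load(n):
    z=np.load(f'{n}.npz'); return z
def world(n,u,v,z=None,depth=None):
    c=get_calibration(n); L=load(n)
    if 'mount' in c:
        M=np.array(c['mount']); T=np.eye(4); T[:3,:3]=Ro.from_rotvec(L['rot']).as_matrix(); T[:3,3]=L['pos']; T=T@M; R=T[:3,:3]; o=T[:3,3]
    else:
        R=np.array(c['R']).T; o=-R@np.array(c['t'])
    r=R@np.array([(u-c['cx'])/c['fx'],(v-c['cy'])/c['fy'],1])
    if z is not None: k=(z-o[2])/r[2]
    else: k=L['d'][int(v),int(u)] if depth is None else depth
    return o+k*r
E
python3 - <<'E'
from h import *
for n in ['scene','side']:
    p,d=grab(n); cv2.imwrite(f'pics/{n}0.png',p[:,:,::-1])
s=read_state(); print({k:np.round(v,3) for k,v in s.items()}); print(Ro.from_rotvec(s['tcp_rot']).as_matrix().round(3))
print(get_calibration('wrist'))
E
```

```text
{'time': np.float64(0.1), 'q': array([ 1.201,  0.265,  1.605,  0.   ,  1.274, -0.037]), 'joint_vel': array([-0.001, -0.001, -0.005, -0.   , -0.001, -0.   ]), 'joint_torque': array([-0.0000e+00, -5.1671e+01, -3.6859e+01, -0.0000e+00,  6.0000e-03,
       -0.0000e+00]), 'tool_pos': array([0.22 , 0.637, 0.23 ]), 'tcp_rot': array([-0.962,  1.35 ,  0.96 ]), 'wrist_force': array([-0.379,  0.401,  0.365]), 'torque': array([-0.011,  0.032,  0.002]), 'width': np.float64(0.999)}
[[-0.001 -0.945  0.327]
 [-0.002  0.327  0.945]
 [-1.     0.    -0.002]]
{'fx': 390.64856881402744, 'fy': 390.64856881402744, 'cx': 318.7826048458695, 'cy': 241.42029752947667, 'mount': array([[-1.02240693e-03, -2.95093863e-01,  9.55467721e-01,
        -1.42512616e-01],
       [-8.71757437e-04, -9.55467595e-01, -2.95094757e-01,
         7.49711726e-02],
       [ 9.99999097e-01, -1.13464302e-03,  7.19626424e-04,
         1.06865340e-04],
       [ 0.00000000e+00,  0.00000000e+00,  0.00000000e+00,
         1.00000000e+00]])}
```

View pics/scene0.png

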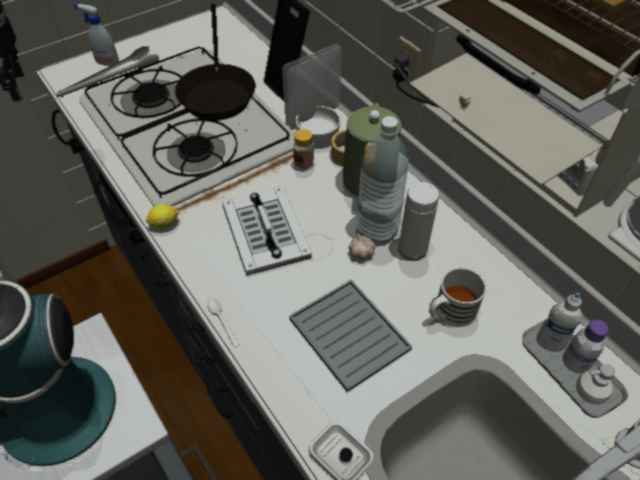

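View pics/side0.png

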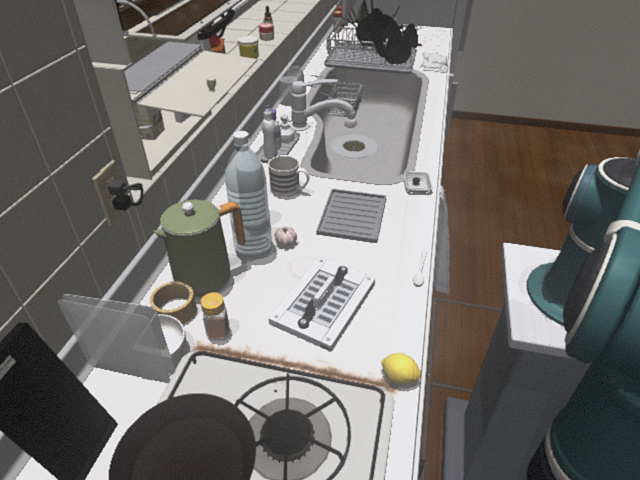

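The housing shows in the scene view around (266,228), with the tray at (350,333), lemon at (162,215), garlic at (362,246), flask at (417,222) and mug at (460,297). I'll enlarge the housing and tray.

Run:
```python
from h import *
p=load('scene')['p'][175:400,210:420]
a=cv2.resize(p[:105,:110],None,fx=5,fy=5,interpolation=cv2.INTER_CUBIC)
cv2.imwrite('pics/c1.png',a[:,:,::-1])
p=load('side')['p'][170:350,265:395]
cv2.imwrite('pics/c2.png',cv2.resize(p,None,fx=3.3,fy=3.3,interpolation=cv2.INTER_CUBIC)[:,:,::-1])
for uv in [(351,281),(411,347),(347,388),(290,320),(266,228),(162,215),(362,246),(417,222),(460,297),(380,190),(303,165),(350,333)]:
    print(uv,world('scene',*uv,z=0.014).round(3),world('scene',*uv).round(3))
```

```text
(351, 281) [ 0.621 -0.083  0.014] [ 0.622 -0.082  0.012]
(411, 347) [ 0.622 -0.278  0.014] [ 0.625 -0.276  0.008]
(347, 388) [ 0.467 -0.278  0.014] [ 0.467 -0.277  0.013]
(290, 320) [ 0.46  -0.091  0.014] [ 0.463 -0.086  0.006]
(266, 228) [0.55  0.148 0.014] [0.535 0.119 0.052]
(162, 215) [0.371 0.32  0.014] [0.363 0.286 0.05 ]
(362, 246) [ 0.698 -0.02   0.014] [ 0.683 -0.037  0.042]
(417, 222) [ 0.845 -0.035  0.014] [ 0.766 -0.105  0.131]
(460, 297) [ 0.783 -0.245  0.014] [ 0.773 -0.252  0.031]
(380, 190) [0.839 0.094 0.014] [ 0.729 -0.024  0.178]
(303, 165) [0.736 0.272 0.014] [0.729 0.262 0.025]
(350, 333) [ 0.543 -0.185  0.014] [ 0.545 -0.182  0.008]
```

View pics/c1.png

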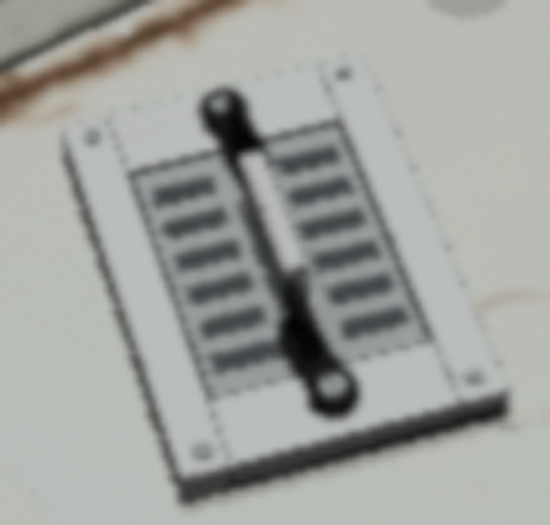

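View pics/c2.png

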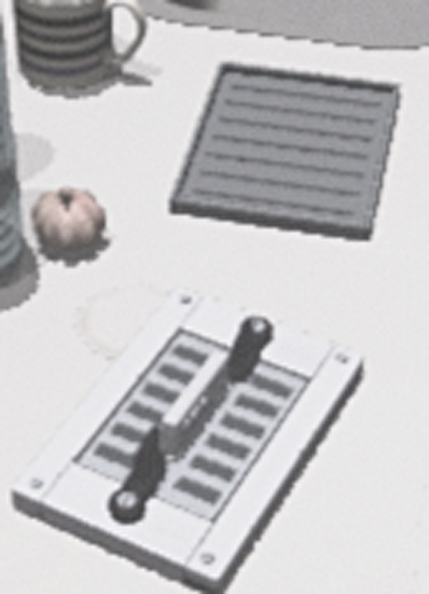

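Crop c1: housing corners near (62,130), (360,62), (507,397), (180,487) and pivots near (222,105), (335,390). Both buttons point roughly along the handle. In c2 the corners are (15,493), (218,580), (362,362), (183,290).

Run:
```python
from h import *
def cr(u,v,n): return (u/5+210,v/5+175) if n=='scene' else (u/3.3+265,v/3.3+170)
S={'scene':[(62,130,.02),(360,62,.02),(507,397,.02),(180,483,.02),(222,105,.03),(335,390,.03),(262,148,.039),(298,270,.039)],
'side':[(15,493,.02),(218,578,.02),(362,362,.02),(183,290,.02),(128,503,.03),(258,325,.03),(165,425,.051),(228,355,.051)]}
for n in S:
  print(n)
  for u,v,z in S[n]:
    print((u,v),world(n,*cr(u,v,n),z=z).round(3))
# tray in side
for u,v in [(223,65),(399,85),(370,236),(172,208)]: print('tray',world('side',*cr(u,v,'side'),z=.014).round(3))
# wrist test
p,d=grab('wrist'); cv2.imwrite('pics/w0.png',p[:,:,::-1])
```

```text
scene
(62, 130) [0.507 0.274 0.02 ]
(360, 62) [0.647 0.231 0.02 ]
(507, 397) [0.59  0.021 0.02 ]
(180, 483) [0.447 0.062 0.02 ]
(222, 105) [0.574 0.236 0.03 ]
(335, 390) [0.526 0.06  0.03 ]
(262, 148) [0.571 0.194 0.039]
(298, 270) [0.545 0.121 0.039]
side
(15, 493) [0.644 0.243 0.02 ]
(218, 578) [0.505 0.278 0.02 ]
(362, 362) [0.447 0.076 0.02 ]
(183, 290) [0.584 0.032 0.02 ]
(128, 503) [0.57  0.242 0.03 ]
(258, 325) [0.522 0.066 0.03 ]
(165, 425) [0.558 0.192 0.051]
(228, 355) [0.532 0.121 0.051]
tray [ 0.618 -0.266  0.014]
tray [ 0.464 -0.271  0.014]
tray [ 0.46  -0.066  0.014]
tray [ 0.615 -0.065  0.014]
```

```bash
cat >> h.py <<'E'
C=np.array([.547,.151]); YAW=np.radians(-15.2)
def tool_R(yaw):  # tool x down, z along yaw
    z=np.array([np.cos(yaw),np.sin(yaw),0]); x=np.array([0,0,-1.]); return np.stack([x,np.cross(z,x),z],1)
def plan(segs,yaw=None,dec=1,start=None):
    """segs: list of (xyz,rows); prints rows in tool axes (cm,deg)"""
    s=read_state(); P=np.array(s['tool_pos']); R=Ro.from_rotvec(s['tcp_rot'])
    if start is not None: P=np.array(start)
    O=[];D=[]
    for i,(g,n) in enumerate(segs):
        p0=P.copy(); rv=(R.inv()*Ro.from_matrix(tool_R(yaw))).as_rotvec() if yaw is not None else np.zeros(3); R0=R
        for k in range(1,n+1):
            o=np.round(R.inv().apply(p0+(np.array(g)-p0)*k/n-P)*100,dec)+0.
            d=np.round(np.degrees((R.inv()*R0*Ro.from_rotvec(rv*k/n)).as_rotvec()),1)+0.
            P=P+R.apply(o/100); R=R*Ro.from_rotvec(np.radians(d)); O.append(o.tolist()); D.append(d.tolist())
    for i in range(0,len(O),5): print(O[i:i+5],D[i:i+5])
    print('end',P.round(4),'max',np.abs(O).max(),np.abs(D).max())
E
python3 - <<'E'
from h import *
plan([([.547,.151,.2],15)],YAW)
E
```

```text
[[0.2, -3.1, -2.4], [0.2, -3.3, -2.0], [0.2, -3.6, -1.7], [0.2, -3.6, -1.3], [0.2, -3.8, -0.9]] [[5.7, 0.0, 0.0], [5.8, 0.0, 0.0], [5.7, 0.0, 0.0], [5.8, 0.0, 0.0], [5.7, 0.0, 0.0]]
[[0.2, -3.9, -0.6], [0.2, -3.9, -0.2], [0.2, -3.9, 0.2], [0.2, -3.9, 0.6], [0.2, -3.7, 1.0]] [[5.8, 0.0, 0.0], [5.7, 0.0, 0.0], [5.7, 0.0, 0.1], [5.8, 0.0, 0.0], [5.7, 0.0, 0.0]]
[[0.2, -3.7, 1.4], [0.2, -3.5, 1.7], [0.2, -3.3, 2.1], [0.2, -3.1, 2.4], [0.2, -2.9, 2.6]] [[5.8, -0.1, 0.0], [5.7, 0.0, 0.0], [5.7, 0.0, 0.0], [5.8, 0.0, 0.0], [5.7, 0.0, 0.0]]
end [0.5466 0.1507 0.2005] max 3.9 5.8
```

carry_out(offset=[[0.2, -3.1, -2.4], [0.2, -3.3, -2.0], [0.2, -3.6, -1.7], [0.2, -3.6, -1.3], [0.2, -3.8, -0.9]], delta_rot=[[5.7, 0, 0], [5.8, 0, 0], [5.7, 0, 0], [5.8, 0, 0], [5.7, 0, 0]], fingers=-1)

```text
time: 0.57
tool_pos: [0.3297, 0.4746, 0.2207]
tcp_rot: [-0.574, 1.494, 0.573]
wrist_force: [-0.1, 0.8, 0.2]
width: 0.297
```

carry_out(offset=[[0.2, -3.9, -0.6], [0.2, -3.9, -0.2], [0.2, -3.9, 0.2], [0.2, -3.9, 0.6], [0.2, -3.7, 1.0]], delta_rot=[[5.8, 0, 0], [5.7, 0, 0], [5.7, 0, 0], [5.8, 0, 0], [5.7, 0, 0]])

```text
time: 0.98
tool_pos: [0.4384, 0.3119, 0.211]
tcp_rot: [-0.182, 1.563, 0.181]
wrist_force: [0.2, 0.0, -0.3]
width: 0.001
```

carry_out(offset=[[0.2, -3.7, 1.4], [0.2, -3.5, 1.7], [0.2, -3.3, 2.1], [0.2, -3.1, 2.4], [0.2, -2.9, 2.6]], delta_rot=[[5.8, 0, 0], [5.7, 0, 0], [5.7, 0, 0], [5.8, 0, 0], [5.7, 0, 0]])

```text
time: 1.4
tool_pos: [0.5475, 0.1494, 0.2011]
tcp_rot: [0.212, 1.56, -0.212]
wrist_force: [0.2, 0.3, -0.3]
width: -0.001
```

Run:
```python
from h import *
import time
grab('wrist');p,d=grab('wrist'); cv2.imwrite('pics/w1.png',p[:,:,::-1])
s=read_state();print(s['time'],s['tool_pos'].round(4),Ro.from_rotvec(s['tcp_rot']).as_matrix().round(3),s['width'],s['joint_vel'].round(3))
```

```text
1.5 [0.549  0.1465 0.2007] [[ 0.     0.269  0.963]
 [-0.002  0.963 -0.269]
 [-1.    -0.002  0.001]] -0.00071216997962331 [ 0.07  -0.018  0.021  0.062  0.025 -0.028]
```

View pics/w1.png

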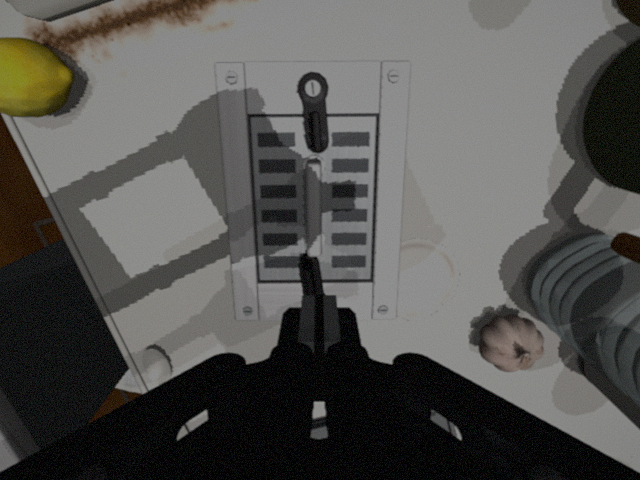

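The wrist view shows the panel corners at (249,114), (379,114), (257,282) and (372,282). The left pivot is at (313,87), with its fin tip near (318,148). The right fin runs from about (305,256) to (316,295) behind the fingers.

Run:
```python
from h import *
e=np.array([np.cos(YAW),np.sin(YAW)]);f=np.array([-e[1],e[0]])
def rep(n,u,v,z):
    w=world(n,u,v,z=z)[:2]; print(n,(u,v,z),w.round(4),'loc',((w-C)@e).round(4),((w-C)@f).round(4))
for a in [(232,77,.02),(393,76,.02),(248,311,.02),(383,310,.02),(249,114,.02),(379,114,.02),(257,282,.02),(372,282,.02),(313,87,.029),(318,148,.042),(313,160,.051),(313,253,.051),(305,256,.05),(316,290,.05)]: rep('wrist',*a)
```

```text
wrist (232, 77, 0.02) [0.5174 0.2643] loc -0.0583 0.1016
wrist (393, 76, 0.02) [0.6361 0.2312] loc 0.0649 0.1007
wrist (248, 311, 0.02) [0.4643 0.0729] loc -0.0593 -0.0971
wrist (383, 310, 0.02) [0.5836 0.0397] loc 0.0645 -0.0979
wrist (249, 114, 0.02) [0.5211 0.2352] loc -0.047 0.0745
wrist (379, 114, 0.02) [0.6194 0.2072] loc 0.0551 0.0732
wrist (257, 282, 0.02) [0.4814 0.0979] loc -0.0494 -0.0684
wrist (372, 282, 0.02) [0.5804 0.0695] loc 0.0536 -0.0699
wrist (313, 87, 0.029) [0.5749 0.2398] loc 0.0037 0.093
wrist (318, 148, 0.042) [0.5665 0.1968] loc 0.0068 0.0493
wrist (313, 160, 0.051) [0.5608 0.1901] loc 0.003 0.0414
wrist (313, 253, 0.051) [0.5406 0.1207] loc 0.0018 -0.0309
wrist (305, 256, 0.05) [0.5337 0.1197] loc -0.0047 -0.0337
wrist (316, 290, 0.05) [0.5339 0.0889] loc 0.0037 -0.0633
```

```bash
sed -i 's/^C=.*/C=np.array([.550,.1525]); YAW=np.radians(-15.5)/' h.py
cat >> h.py <<'E'
E_=np.array([np.cos(YAW),np.sin(YAW)]);F_=np.array([-E_[1],E_[0]])
def L(x,y,z): return [*(C+(E_*x+F_*y)/1000),z/1000]
def loc(P): w=np.array(P[:2])-C; return ((w@E_*1000).round(1),(w@F_*1000).round(1),round(P[2]*1000,1))
E
python3 - <<'E'
from h import *
s=read_state();print(loc(s['tool_pos']))
plan([(L(-30,55,110),3),(L(-30,55,40),4),(L(-30,55,38),3)],YAW)
plan([(L(-17.5,54,38),2),(L(-4.6,55.8,38),2),(L(10,61.4,38),2),(L(17,73,38),2),(L(20,76,38),2),(L(20,70,38),1),(L(20,66,100),4)],start=L(-30,55,38))
E
```

```text
(np.float64(0.7), np.float64(-6.1), np.float64(200.7))
[[3.0, 2.0, -1.0], [3.0, 2.1, -1.1], [3.1, 2.0, -1.0], [1.7, 0.0, 0.0], [1.8, 0.0, 0.0]] [[0.0, 0.0, 0.0], [-0.1, 0.0, 0.1], [0.0, 0.1, 0.0], [0.0, 0.0, 0.0], [0.0, 0.0, 0.0]]
[[1.7, 0.0, 0.0], [1.8, 0.0, 0.0], [0.1, 0.0, 0.0], [0.0, 0.0, 0.0], [0.1, 0.0, 0.0]] [[0.0, 0.0, 0.0], [0.0, 0.0, 0.0], [0.0, 0.0, 0.0], [0.0, 0.0, 0.0], [0.0, 0.0, 0.0]]
end [0.5356 0.2134 0.0376] max 3.1 0.1
[[0.0, 0.0, 0.6], [0.0, -0.1, 0.7], [0.0, 0.1, 0.6], [0.0, 0.1, 0.6], [0.0, 0.3, 0.7]] [[0.0, 0.0, 0.0], [0.0, 0.0, 0.0], [0.0, 0.0, 0.0], [0.0, 0.0, 0.0], [0.0, 0.0, 0.0]]
[[0.0, 0.2, 0.8], [0.0, 0.6, 0.3], [0.0, 0.6, 0.4], [0.0, 0.2, 0.1], [0.0, 0.1, 0.2]] [[0.0, 0.0, 0.0], [0.0, 0.0, 0.0], [0.0, 0.0, 0.0], [0.0, 0.0, 0.0], [0.0, 0.0, 0.0]]
[[0.0, -0.6, 0.0], [-1.5, -0.1, 0.0], [-1.6, -0.1, 0.0], [-1.5, -0.1, 0.0], [-1.6, -0.1, 0.0]] [[0.0, 0.0, 0.0], [0.0, 0.0, 0.0], [0.0, 0.0, 0.0], [0.0, 0.0, 0.0], [0.0, 0.0, 0.0]]
end [0.5869 0.2108 0.1   ] max 1.6 0.0
```

carry_out(offset=[[3.0, 2.0, -1.0], [3.0, 2.0, -1.0], [3.0, 1.6, -1.0], [0, 0, 0], [0, 0, 0]], delta_rot=[[0, 0, 0], [0, 0, 0], [0, 0, 0], [0, 0, 0], [0, 0, 0]])

```text
time: 1.92
tool_pos: [0.5297, 0.2134, 0.1088]
tcp_rot: [0.203, 1.566, -0.208]
wrist_force: [0.1, -0.3, 0.6]
width: 0.005
```

Run:
```python
from h import *
s=read_state();print(loc(s['tool_pos']),s['joint_vel'].round(3))
R=Ro.from_rotvec(s['tcp_rot']).as_matrix(); print(R.round(4))
```

```text
(np.float64(-35.8), np.float64(53.3), np.float64(108.8)) [-0.024 -0.041 -0.06  -0.008 -0.001 -0.002]
[[-0.0055  0.2587  0.9659]
 [-0.002   0.9659 -0.2588]
 [-1.     -0.0034 -0.0048]]
```

carry_out(offset=[[2.4, 0, 0], [2.4, 0, 0.2], [2.3, 0.1, 0.2], [0, 0, 0], [0, 0, 0]], delta_rot=[[0, 0, 0], [0, 0, 0], [0, 0, 0], [0, 0, 0], [0, 0, 0]])

```text
time: 2.33
tool_pos: [0.5367, 0.2126, 0.0409]
tcp_rot: [0.207, 1.561, -0.208]
wrist_force: [1.0, -0.2, 0.1]
width: 0.002
```

carry_out(offset=[[0, 0, 0], [0, 0, 0], [0, 0, 0], [0, 0, 0], [0, 0, 0]], delta_rot=[[0, 0, 0], [0, 0, 0], [0, 0, 0], [0, 0, 0], [0, 0, 0]])

```text
time: 2.75
tool_pos: [0.5372, 0.2132, 0.0414]
tcp_rot: [0.208, 1.559, -0.207]
wrist_force: [0.0, 0.7, -0.4]
width: -0.0
```

Run:
```python
from h import *
s=read_state();print(loc(s['tool_pos']),s['joint_vel'].round(3))
p,d=grab('wrist'); cv2.imwrite('pics/w2.png',p[:,:,::-1])
```

```text
(np.float64(-28.5), np.float64(55.1), np.float64(41.4)) [ 0.001  0.008  0.006  0.001 -0.001  0.002]
```

View pics/w2.png

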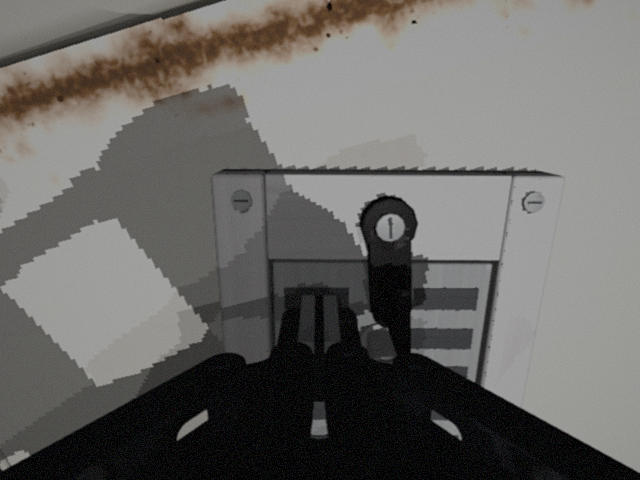

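The shut fingers stand to the left of the left fin: tips around (320,295), pivot at (390,228). Now I push the fin over to the right.

carry_out(offset=[[0.3, 0, 0.5], [0, 0, 0.6], [0, 0.1, 0.6], [0, 0.1, 0.7], [0, 0.2, 0.7]], delta_rot=[[0, 0, 0], [0, 0, 0], [0, 0, 0], [0, 0, 0], [0, 0, 0]])

```text
time: 3.22
tool_pos: [0.5673, 0.2086, 0.0368]
tcp_rot: [0.208, 1.563, -0.209]
wrist_force: [-3.6, 2.0, 0.4]
width: -0.002
```

carry_out(offset=[[0, 0.3, 0.7], [0, 0.6, 0.4], [0, 0.6, 0.3], [0, 0.2, 0.3], [0, 0, 0]], delta_rot=[[0, 0, 0], [0, 0, 0], [0, 0, 0], [0, 0, 0], [0, 0, 0]])

```text
time: 3.63
tool_pos: [0.5894, 0.2212, 0.0371]
tcp_rot: [0.207, 1.56, -0.207]
wrist_force: [0.1, -1.2, -1.4]
width: -0.002
```

Run:
```python
from h import *
s=read_state();print(loc(s['tool_pos']),s['joint_vel'].round(3))
p,d=grab('wrist'); cv2.imwrite('pics/w3.png',p[:,:,::-1])
print(world('wrist',390,228,z=.03))
```

```text
(np.float64(19.6), np.float64(76.7), np.float64(37.1)) [-0.001 -0.013  0.013  0.003 -0.016 -0.   ]
[0.62625489 0.24748027 0.03      ]
```

View pics/w3.png

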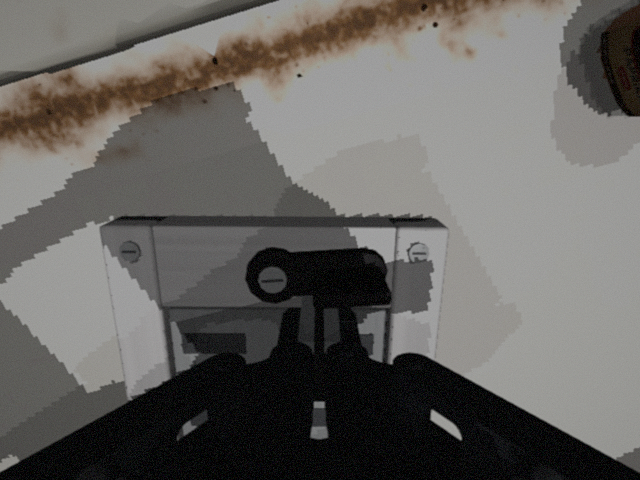

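The left button now lies along the frame's end, from its pivot at (273,281) to its tip at (385,275). Next is the right one.

carry_out(offset=[[0, -0.8, 0], [-2.2, 0, 0], [-2.2, 0, 0], [-2.2, -1.0, 0], [0, -3.0, 0.3]], delta_rot=[[0, 0, 0], [0, 0, 0], [0, 0, 0], [0, 0, 0], [0, 0, 0]])

```text
time: 4.1
tool_pos: [0.5838, 0.177, 0.1098]
tcp_rot: [0.21, 1.549, -0.2]
wrist_force: [1.4, 0.9, 1.1]
width: 0.0
```

carry_out(offset=[[0, -3.5, 0.3], [0, -3.0, 0.3], [0, -1.9, 0.1], [0, 0, 0], [0, 0, 0]], delta_rot=[[0, 0, 0], [0, 0, 0], [0, 0, 0], [0, 0, 0], [0, 0, 0]])

```text
time: 4.52
tool_pos: [0.564, 0.0898, 0.1041]
tcp_rot: [0.21, 1.559, -0.209]
wrist_force: [-0.4, -0.3, -0.0]
width: -0.001
```

Run:
```python
from h import *
print('left pivot loc',loc(world('wrist',273,281,z=.03)), 'tip',loc(world('wrist',385,275,z=.03)))
s=read_state();print(loc(s['tool_pos']),s['joint_vel'].round(3))
p,d=grab('wrist'); cv2.imwrite('pics/w4.png',p[:,:,::-1])
```

```text
left pivot loc (np.float64(1.0), np.float64(88.9), np.float64(30.0)) tip (np.float64(47.2), np.float64(91.9), np.float64(30.0))
(np.float64(30.2), np.float64(-56.6), np.float64(104.1)) [ 0.031  0.016 -0.019  0.006  0.001  0.006]
```

View pics/w4.png

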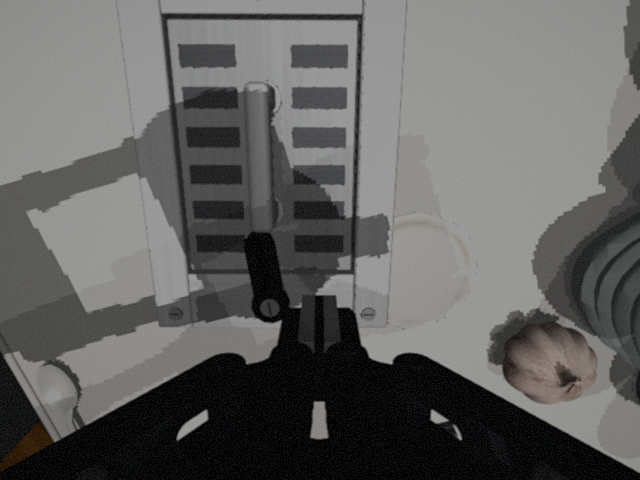

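The right button points from its pivot at (270,308) towards (258,238), leaning left. The fingers stand on its right, so I descend and push left.

carry_out(offset=[[2.2, 0, 0], [2.2, 0, 0], [2.2, 0.1, -0.1], [0, 0, 0], [0, 0, 0]], delta_rot=[[0, 0, 0], [0, 0, 0], [0, 0, 0], [0, 0, 0], [0, 0, 0]])

```text
time: 4.98
tool_pos: [0.5617, 0.0929, 0.0361]
tcp_rot: [0.206, 1.564, -0.207]
wrist_force: [0.6, 0.3, -0.2]
width: -0.001
```

carry_out(offset=[[0, 0, -0.6], [0, 0, -0.6], [0, -0.1, -0.6], [0, -0.1, -0.7], [0, -0.2, -0.7]], delta_rot=[[0, 0, 0], [0, 0, 0], [0, 0, 0], [0, 0, 0], [0, 0, 0]])

```text
time: 5.4
tool_pos: [0.5321, 0.0967, 0.0388]
tcp_rot: [0.208, 1.557, -0.207]
wrist_force: [3.5, -1.0, 0.9]
width: -0.001
```

carry_out(offset=[[0, -0.3, -0.7], [0, -0.6, -0.4], [0, -0.6, -0.4], [0, -0.2, -0.3], [0, 0, 0]], delta_rot=[[0, 0, 0], [0, 0, 0], [0, 0, 0], [0, 0, 0], [0, 0, 0]])

```text
time: 5.82
tool_pos: [0.5076, 0.0842, 0.037]
tcp_rot: [0.208, 1.563, -0.209]
wrist_force: [-0.8, 1.0, 0.3]
width: 0.002
```

Run:
```python
from h import *
s=read_state();print(loc(s['tool_pos']),s['joint_vel'].round(3))
```

```text
(np.float64(-22.7), np.float64(-77.1), np.float64(37.0)) [ 0.005  0.014 -0.01  -0.006  0.008  0.007]
```

carry_out(offset=[[0, 0.8, 0], [-2.2, 0, 0], [-2.2, 0, 0], [-2.2, 1.0, 0.5], [-1.5, 2.0, 0.6]], delta_rot=[[0, 0, 0], [0, 0, 0], [0, 0, 0], [0, 0, 0], [0, 0, 0]])

```text
time: 6.23
tool_pos: [0.529, 0.1178, 0.1192]
tcp_rot: [0.208, 1.562, -0.21]
wrist_force: [0.1, -0.2, -1.0]
width: 0.001
```

carry_out(offset=[[0, 2.0, 0.6], [0, 1.9, 0.6], [0, 0, 0], [0, 0, 0], [0, 0, 0]], delta_rot=[[0, 0, 0], [0, 0, 0], [0, 0, 0], [0, 0, 0], [0, 0, 0]], fingers=1)

```text
time: 6.65
tool_pos: [0.5501, 0.1527, 0.1171]
tcp_rot: [0.206, 1.564, -0.209]
wrist_force: [-0.1, 0.6, 0.2]
width: 0.709
```

Run:
```python
from h import *
s=read_state();print(loc(s['tool_pos']),s['joint_vel'].round(3),s['width'])
p,d=grab('wrist'); q,_=grab('side'); r,_=grab('scene')
c=lambda a:cv2.resize(a,(400,300),interpolation=cv2.INTER_CUBIC)
o=np.vstack([cv2.resize(p[:,:],(533,400)),np.zeros((0,533,3),np.uint8)])
o=np.hstack([o,cv2.resize(q[240:360,260:380],(266,400-134)) if 0 else np.vstack([cv2.resize(q[240:360,260:380],(200,200)),cv2.resize(r[175:285,210:320],(200,200))])])
cv2.imwrite('pics/w5.png',o[:,:,::-1])
```

```text
(np.float64(0.1), np.float64(0.2), np.float64(117.1)) [-0.01  -0.011  0.013  0.001 -0.004  0.001] 0.7087288934312124
```

View pics/w5.png

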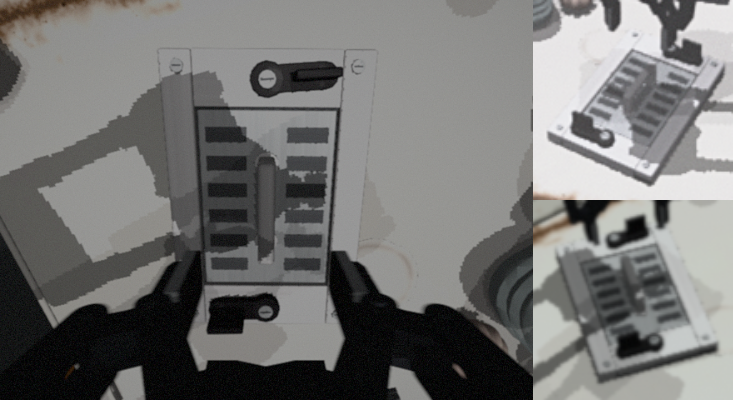

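Both buttons lie along the frame's ends, and the handle bar at (266,210) is centred between the open fingers. I'll descend and grasp.

carry_out(offset=[[2.4, 0, 0], [2.4, 0, 0], [2.3, 0, 0], [1.2, 0, 0], [0.6, 0, 0]], delta_rot=[[0, 0, 0], [0, 0, 0], [0, 0, 0], [0, 0, 0], [0, 0, 0]], fingers=1)

```text
time: 7.22
tool_pos: [0.5492, 0.152, 0.0268]
tcp_rot: [0.207, 1.565, -0.21]
wrist_force: [-0.8, 0.4, -0.3]
width: 1.0
```

carry_out(offset=[[0, 0, 0], [0, 0, 0], [0, 0, 0], [0, 0, 0], [0, 0, 0]], delta_rot=[[0, 0, 0], [0, 0, 0], [0, 0, 0], [0, 0, 0], [0, 0, 0]], fingers=-1, newtons=60)

```text
time: 7.63
tool_pos: [0.5525, 0.1533, 0.0307]
tcp_rot: [0.208, 1.559, -0.207]
wrist_force: [0.5, 0.5, 0.2]
width: 0.297
```

carry_out(offset=[[0, 0, 0], [0, 0, 0], [0, 0, 0], [0, 0, 0], [0, 0, 0]], delta_rot=[[0, 0, 0], [0, 0, 0], [0, 0, 0], [0, 0, 0], [0, 0, 0]])

```text
time: 8.05
tool_pos: [0.5522, 0.1533, 0.0304]
tcp_rot: [0.208, 1.559, -0.207]
wrist_force: [-1.6, -0.4, 5.5]
width: 0.123
```

carry_out(offset=[[-0.3, 0, 0], [-0.6, 0, 0], [-0.9, 0, 0], [-1.2, 0, 0], [-1.5, 0, 0]], delta_rot=[[0, 0, 0], [0, 0, 0], [0, 0, 0], [0, 0, 0], [0, 0, 0]])

```text
time: 8.47
tool_pos: [0.5505, 0.1528, 0.0744]
tcp_rot: [0.207, 1.563, -0.208]
wrist_force: [0.3, -0.2, -2.5]
width: 0.124
```

carry_out(offset=[[-1.5, 0, 0], [-1.5, 0, 0], [-1.5, 0, 0], [-1.0, 0, 0], [0, 0, 0]], delta_rot=[[0, 0, 0], [0, 0, 0], [0, 0, 0], [0, 0, 0], [0, 0, 0]])

```text
time: 8.88
tool_pos: [0.5537, 0.1535, 0.133]
tcp_rot: [0.209, 1.555, -0.206]
wrist_force: [-0.1, -0.3, -1.9]
width: 0.123
```

Run:
```python
from h import *
s=read_state();print(s['tool_pos'].round(4),s['width'],s['wrist_force'].round(1),s['torque'].round(2))
p,d=grab('wrist'); q,_=grab('side')
o=np.hstack([cv2.resize(p,(533,400)),cv2.resize(q[150:350,260:390],(260,400))])
cv2.imwrite('pics/w6.png',o[:,:,::-1])
plan([([.541,-.176,float(s['tool_pos'][2])],15)],np.radians(0))
```

```text
[0.5537 0.1535 0.133 ] 0.1233101649141613 [-0.1 -0.3 -1.9] [0.01 0.03 0.01]
[[0.0, -2.1, 0.5], [0.0, -2.2, 0.5], [-0.1, -2.1, 0.4], [0.0, -2.2, 0.4], [0.0, -2.2, 0.4]] [[-1.0, 0.0, 0.0], [-1.0, 0.0, 0.0], [-1.0, 0.0, 0.0], [-1.0, 0.0, 0.0], [-1.1, 0.0, 0.0]]
[[0.0, -2.1, 0.3], [0.0, -2.2, 0.2], [-0.1, -2.2, 0.3], [0.0, -2.2, 0.2], [0.0, -2.2, 0.1]] [[-1.0, 0.0, 0.0], [-1.0, 0.0, 0.0], [-1.0, 0.0, 0.0], [-1.0, 0.0, 0.0], [-1.0, 0.0, 0.0]]
[[0.0, -2.2, 0.2], [-0.1, -2.2, 0.0], [0.0, -2.1, 0.1], [0.0, -2.2, 0.0], [0.0, -2.2, 0.0]] [[-1.0, 0.1, 0.0], [-1.0, 0.0, 0.0], [-1.0, 0.0, 0.0], [-1.1, 0.0, 0.0], [-1.0, 0.0, 0.0]]
end [ 0.5414 -0.1756  0.1328] max 2.2 1.1
```

View pics/w6.png

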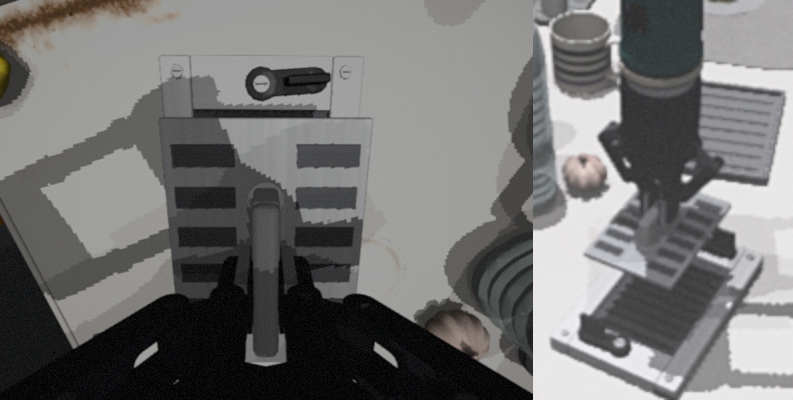

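The panel hangs level in the gripper with the handle held in the middle. I'll carry it to the tray.

carry_out(offset=[[0, -1.0, 0.2], [0, -2.0, 0.5], [0, -2.4, 0.5], [0, -2.4, 0.5], [0, -2.4, 0.4]], delta_rot=[[-1, 0, 0], [-1, 0, 0], [-1, 0, 0], [-1, 0, 0], [-1, 0, 0]])

```text
time: 9.4
tool_pos: [0.5479, 0.048, 0.1277]
tcp_rot: [0.138, 1.569, -0.139]
wrist_force: [0.1, 0.3, -2.1]
width: 0.125
```

carry_out(offset=[[0, -2.4, 0.4], [0, -2.4, 0.3], [0, -2.4, 0.3], [0, -2.4, 0.2], [0, -2.4, 0.2]], delta_rot=[[-1, 0, 0], [-1, 0, 0], [-1, 0, 0], [-1, 0, 0], [-1, 0, 0]])

```text
time: 9.82
tool_pos: [0.5446, -0.0729, 0.1277]
tcp_rot: [0.07, 1.573, -0.07]
wrist_force: [1.5, -0.2, -2.7]
width: 0.125
```

carry_out(offset=[[0, -2.4, 0.1], [0, -2.4, 0], [0, -2.4, 0], [0, -2.0, 0], [0, -1.2, 0]], delta_rot=[[-1, 0, 0], [-1, 0, 0], [-1, 0, 0], [-1, 0, 0], [-1, 0, 0]])

```text
time: 10.23
tool_pos: [0.5395, -0.1776, 0.1277]
tcp_rot: [0.003, 1.573, -0.002]
wrist_force: [-0.4, -0.3, -2.2]
width: 0.124
```

carry_out(offset=[[0, 0, 0], [0, 0, 0], [0, 0, 0], [0, 0, 0], [0, 0, 0]], delta_rot=[[0, 0, 0], [0, 0, 0], [0, 0, 0], [0, 0, 0], [0, 0, 0]])

```text
time: 10.65
tool_pos: [0.5406, -0.1748, 0.1289]
tcp_rot: [0.002, 1.571, -0.001]
wrist_force: [-0.3, -0.1, -2.3]
width: 0.119
```

Run:
```python
from h import *
s=read_state();print(s['tool_pos'].round(4),s['width'],s['wrist_force'].round(1)); print(Ro.from_rotvec(s['tcp_rot']).as_matrix().round(4))
p,d=grab('wrist'); q,_=grab('scene')
o=np.hstack([cv2.resize(p,(533,400)),cv2.resize(q[240:400,280:384],(260,400))])
cv2.imwrite('pics/w7.png',o[:,:,::-1])
```

```text
[ 0.5406 -0.1748  0.1289] 0.1193833086065703 [-0.3 -0.1 -2.3]
[[-6.0e-04  1.9e-03  1.0e+00]
 [ 4.0e-04  1.0e+00 -1.9e-03]
 [-1.0e+00  4.0e-04 -6.0e-04]]
```

View pics/w7.png

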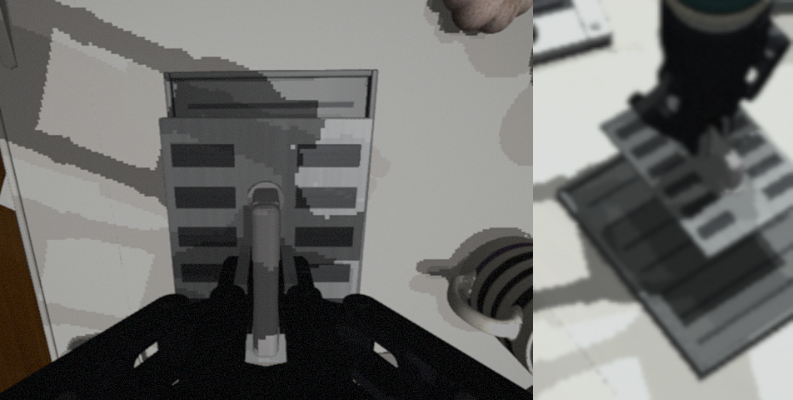

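The tray's far rim corners are at (165,72) and (378,70) in this picture. I'll check the tray's centre against the TCP.

Run:
```python
from h import *
for u,v in [(165,72),(378,70)]: print(world('wrist',u*1.2,v*1.2,z=.014).round(4))
```

```text
[ 0.4669 -0.0788  0.014 ]
[ 0.6239 -0.0779  0.014 ]
```

carry_out(offset=[[1.0, -0.1, 0.1], [2.0, -0.1, 0.1], [2.0, -0.1, 0.1], [2.0, 0, 0.1], [1.2, 0, 0]], delta_rot=[[0, 0, 0], [0, 0, 0], [0, 0, 0], [0, 0, 0], [0, 0, 0]])

```text
time: 11.17
tool_pos: [0.5434, -0.1781, 0.0445]
tcp_rot: [0.003, 1.574, -0.001]
wrist_force: [0.3, 0.6, -2.7]
width: 0.125
```

carry_out(offset=[[0.8, 0, 0], [0.5, 0, 0], [0.3, 0, 0], [0.2, 0, 0], [0, 0, 0]], delta_rot=[[0, 0, 0], [0, 0, 0], [0, 0, 0], [0, 0, 0], [0, 0, 0]])

```text
time: 11.58
tool_pos: [0.5452, -0.179, 0.0297]
tcp_rot: [0.002, 1.57, -0.003]
wrist_force: [-0.2, 0.2, -2.6]
width: 0.128
```

carry_out(offset=[[0.1, 0, 0], [0.1, 0, 0], [0.1, 0, 0], [0, 0, 0], [0, 0, 0]], delta_rot=[[0, 0, 0], [0, 0, 0], [0, 0, 0], [0, 0, 0], [0, 0, 0]])

```text
time: 12.0
tool_pos: [0.5448, -0.1788, 0.0264]
tcp_rot: [0.002, 1.571, -0.002]
wrist_force: [0.1, -0.8, -2.4]
width: 0.124
```

carry_out(offset=[[0.1, 0, 0], [0.1, 0, 0], [0.1, 0, 0], [0, 0, 0], [0, 0, 0]], delta_rot=[[0, 0, 0], [0, 0, 0], [0, 0, 0], [0, 0, 0], [0, 0, 0]])

```text
time: 12.42
tool_pos: [0.5448, -0.1788, 0.0234]
tcp_rot: [0.002, 1.571, -0.002]
wrist_force: [-0.9, -0.2, -1.0]
width: 0.123
```

carry_out(offset=[[0.1, 0, 0], [0, 0, 0], [0, 0, 0], [0, 0, 0], [0, 0, 0]], delta_rot=[[0, 0, 0], [0, 0, 0], [0, 0, 0], [0, 0, 0], [0, 0, 0]])

```text
time: 12.83
tool_pos: [0.5448, -0.1788, 0.0234]
tcp_rot: [0.002, 1.571, -0.002]
wrist_force: [-3.7, 1.6, 7.6]
width: 0.122
```

The force has turned upward and z has stopped, so the panel rests on the tray floor. I'll release and retreat.

carry_out(offset=[[0, 0, 0], [0, 0, 0], [0, 0, 0], [0, 0, 0], [0, 0, 0]], delta_rot=[[0, 0, 0], [0, 0, 0], [0, 0, 0], [0, 0, 0], [0, 0, 0]], fingers=1)

```text
time: 13.25
tool_pos: [0.5448, -0.1788, 0.0222]
tcp_rot: [0.002, 1.571, -0.002]
wrist_force: [1.0, -0.6, 0.1]
width: 0.823
```

carry_out(offset=[[-0.5, 0, 0], [-1.0, 0, 0], [-1.5, 0, 0], [-2.0, 0, 0], [-2.5, 0, 0]], delta_rot=[[0, 0, 0], [0, 0, 0], [0, 0, 0], [0, 0, 0], [0, 0, 0]])

```text
time: 13.67
tool_pos: [0.5437, -0.1784, 0.0975]
tcp_rot: [0.003, 1.573, -0.002]
wrist_force: [0.3, 0.8, -0.6]
width: 1.0
```

carry_out(offset=[[-2.5, 0, 0], [-2.5, 0, 0], [-2.0, 0, 0], [-1.0, 0, 0], [0, 0, 0]], delta_rot=[[0, 0, 0], [0, 0, 0], [0, 0, 0], [0, 0, 0], [0, 0, 0]])

```text
time: 14.08
tool_pos: [0.547, -0.1796, 0.1814]
tcp_rot: [0.0, 1.564, -0.004]
wrist_force: [0.3, 0.1, -0.6]
width: 1.001
```

Run:
```python
from h import *
s=read_state();print(s['tool_pos'].round(4),s['width'],s['wrist_force'].round(1),s['time'])
p,d=grab('wrist'); q,_=grab('scene')
o=np.hstack([cv2.resize(p,(440,330)),cv2.resize(q[160:400,140:400],(357,330))])
cv2.imwrite('pics/w8.png',o[:,:,::-1])
for v,u in [(200,300),(200,340),(260,285),(260,350)]: print(world('wrist',u,v).round(4))
```

```text
[ 0.547  -0.1796  0.1814] 1.000510075929347 [ 0.3  0.1 -0.6] 14.0833
[ 0.5332 -0.1659  0.0106]
[ 0.5658 -0.1661  0.0103]
[ 0.5195 -0.2178  0.0102]
[ 0.5749 -0.2181  0.0104]
```

View pics/w8.png

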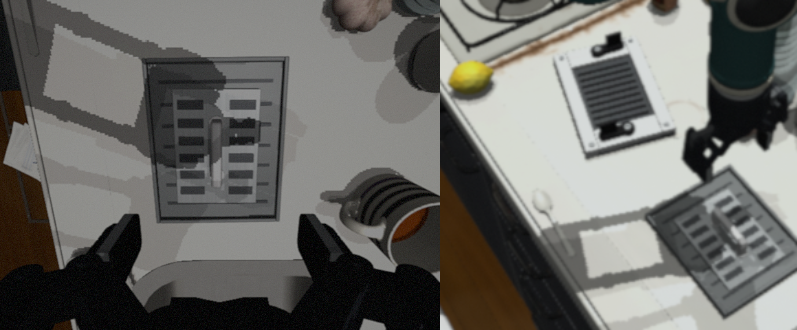

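The panel lies flat and centred in the tray, handle up. Its top reads about 10.5 mm above the worktop, against the 11 mm expected. Both buttons are still aside and the gripper is clear, so I'm handing in.

```bash
python3 -c "from workcell import *; print(finish_job())"
```

```text
the job is handed in; nothing more can be done
None
```

The panel is out of its housing and lying flat in the grey draining tray, handle up. I handed the job in at about 14 s of the 64 s allowed.

- **Buttons:** I pushed each fin over with shut fingers to about 90°. The last picture shows both still turned aside.
- **Panel:** I gripped the handle at 60 N, lifted, carried and lowered the panel until the wrist force showed it resting on the floor, then released it and moved clear. Its top reads 10.2 to 10.6 mm above the worktop at four points, against 11 mm expected, so it lies level. The tray's centre measured about (0.545, -0.178) and I released at (0.545, -0.179).
- **Other things:** The lemon, garlic and mug show no sign of having moved in the last pictures. The flask is mostly out of view in the last pictures, but the arm never went near it.
- **Disagreements:** The scene and side cameras differed by about 10 to 15 mm in y for the housing and the tray. I settled both with the wrist camera, and no check failed.

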